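Unlatch the terminal box and push its cover off

ROBOT

A 6-joint arm with a two-finger parallel gripper is mounted at the origin on a cart in front of the work surface, level with it; the furniture and walls round the work are solid. World frame = base frame: x ahead of the robot, y to its left, z up, the work surface at z = 0. Lengths are in m, angles in rad, forces in N, time in s.
With the tool pointing down it reaches from about 0.375 to 0.9 m from the base axis. Payload 3.1 kg.
Tool frame: the origin (TCP) lies at the centre of the arm's flange, where the gripper is bolted on; the fingertips stand 182 mm ahead of it and the grasp point (between the pads) lies 164 mm ahead of it; z points along the fingers, y is the line along which they close (so a half turn about z gives the same grasp; the last joint's range is limited). The gripper opens to 87 mm and grips with 3 to 60 N. Pads are 19 mm wide; open, the fingers measure 117 mm over their backs; the gripper's body (75 mm by 190 mm) begins 51 mm behind the grasp point.
Start: joints at [0.981, 0.527, 1.433, -0, 1.181, -0.178], TCP at [0.25, 0.573, 0.405] pointing down, gripper open.
Joint ranges: [-3.08, 3.08], [-0.75, 2.2], [0.22, 2.44], [-1.43, 4.57], [0, 2.65], [-2.85, 2.85]. Speed limits (rad/s): [2.79, 2.79, 3.14, 3.14, 3.14, 3.14].

INTERFACE

Orientations are given as a unit quaternion [x, y, z, w].
In Python, from rig import * gives the robot as it stands.
- The arm moves only by the tool move_arm, never from a script. Its argument "commands" is a list that holds one entry, the list of rows, each a list of 6 numbers: the shift along the tool's x, y, z in units of 40 mm (1.0 is 40 mm), then the turn, a rotation vector about the tool's x, y, z in rad. A call has 1 to 12 rows; each row is the pose to reach, as a shift and turn from the pose commanded when the call began, along the tool's axes at that moment; what a row does not reach only later rows make up. A row lasts 1/8 s, in which the tool goes at most 62.5 mm and 10.7 degrees, less where a joint would pass 70% of its speed; a pose out of reach is approached as far as the arm can. A call with a gripper value outside its range is refused whole. "claw" is the closure, from -1 (fully open) to 1 (shut), so that 0 is half open, set as the call begins (left out, the last holds). The fingers move at their own pace and stop on an object; "squeeze" is the grip in N (left out, the last holds). Time passes only in rows, so rows that repeat a pose let the fingers close. It gives the time, the measured TCP pose, the force, the opening and the grip force at its end, in the units of the state.
- get_obs(): the state, without advancing time (a new reading comes with each control period).
- camera(name): name is "scene" or "side" or "wrist"; returns a dict with "pixels" (480x640x3 uint8, blue, green, red), "range_z" (480x640 float32, m along the optical axis (not along the pixel's ray), 0 where there is no reading), "camera_matrix" (3x3 intrinsics, pixels), "extrinsics" (4x4, takes a point from world to camera coordinates). Camera axes: x right, y up, looking along -z (the intrinsics and any distortion apply to the point x, -y, -z); pixel columns grow to the right and rows downward; lengths in m; the calibration is good to about 2 mm. A picture is of the moment at which its call begins.
- hand_in(): hands the job in; it is judged then, once.
The state is a dict: "time": time; "q": joint angles; "joint_velocities": joint speeds; "joint_torque": joint torques, N m; "position": TCP position; "tool_rot": TCP orientation; "ft_force": force on the tool from outside, world axes, zero at the start; "moment": the same for the moment, N m; "grip_width": finger opening in m; "grip_force": force on a finger pad.
Only numpy, scipy, OpenCV 4.12 (cv2) and the standard library are available. Lean on these libraries where they do the work, as an engineer would, in place of code of your own. Each camera call takes 0.05 s, during which the arm holds its last target. There are 200 camera calls.

TASK

Open the terminal box: press the snap tab on its side fully in, then push the released cover by its raised rib along the rails, off the terminals and wholly onto the empty rest at the other end of the box, where it stays lying flat. Use only the fingertips: pinch, lift or carry nothing, and leave the loose things round the box where they lie.

Things in the scene. Friction and masses are not known exactly. Their poses are not given: they have to be found in the camera images.
- terminal_box: fixed grey box, long along its own x: x = -75 to 165 mm, 88 wide in y, to 46 mm high; cable gland at the -x end to x = -93. Origin on the bench at y = 0. Seat over the terminals, covered at first: x = -65 to 15. Rails carry the cover at z = 36; side walls |y| = 34 to 44 reach z = 46 at the seat (lips hold the cover down), 43 at the rest. Tab socket beside it: x = 5 to 41, y = 44 to 85, 48 high
- rest (a point): middle of the rest, the open empty bay at the box's +x end, at rail height (box x = 95, y = 0, z = 36 mm; axes as the box's). The rest runs 63 mm either way along x (box x = 32 to 158) and ends in a stop 43 mm high; the cover is wholly on it when the cover's centre is within 23 mm of this point along x
- cover: loose flat grey cover, 80 (x) x 76 (y) x 6 mm, 0.1 to 0.2 kg. Origin at the centre of its underside, axes as the box's. At the start it sits at box x = -25, y = 0, z = 36 mm; it can slide off only to the box's +x, and the tab's catch stops it after 3 to 4 mm until the tab is in. Then it slides easily (1 to 2 N)
- rib (a point): middle of the top of the raised rib across the cover, by which it is pushed: 8 mm thick (x), 40 mm long (y), 14 mm above the cover's flat top; at cover x = -15, y = 0, z = 20 mm
- tab (a joint): travel of the snap tab, m: 0 out, 0.010 fully in (straight down). Stiff, about 5 N all the way; it stays where it is pushed. From 0.006 on its catch is clear of the cover
- tab_top (a point): centre of the tab's top face, a black pad 26 (x) x 28 (y) mm; box x = 23, y = 65 mm, z = 66 mm when out and 56 mm when fully in
- brass_fitting: small brass hose fitting, about 23x50x31 mm, lying; bystander, to be left alone; origin at the centre of its underside
- keyless_chuck: drill chuck, about 43 mm wide and 50 mm high, standing; bystander, to be left alone; origin at the centre of its underside
- angle_bar: short steel angle bar, 140x20x17 mm, lying; bystander, to be left alone; origin at the centre of its underside
- hook_tool: hook with a screwdriver-like handle, 156 mm long, lying to the right; bystander, to be left alone; origin at the centre of its underside
- sliding_t_bar: steel T-bar handle, 210 mm long, lying to the left; bystander, to be left alone; origin at the centre of its underside
Things that resemble listed ones, but are neither listed nor needed, are in the scene too. Of the things like the cover, leave any that is purple; of the rest the larger one is meant.

How it is judged:
By the outcome, as a careful person would: the job done as asked, in the order asked, and still so for the second after the job is handed in, with the robot touching nothing.
It also fails if it takes over 42 s, if anything falls off the work surface, if the arm or the gripper's body presses on something with over 40 N, if the wrist force passes 120 N, or if a joint passes its speed limit or range.

## Working session

There is one attempt and no reset: what is moved stays moved. The work goes in short steps, Python scripts to look and compute and a tool call to move; the robot and the scene stay as the last step left them, time stands still between calls to the robot, and variables do not carry over. Pictures are saved under pics/ and viewed, at most 10 in all, crops included, and the job is handed in when it is done.

Besides the shell and the picture viewer there is one more tool, called after "Emit:" as name(argument=value, ...), one argument or row to a line, values as JSON. move_arm: Moves the arm, as the interface text tells. Its arguments: {"type":"object","properties":{"commands":{"type":"array","items":{"type":"array","items":{"type":"array","items":{"type":"number"}}}},"claw":{"type":"number"},"squeeze":{"type":"number"}},"required":["commands"]}

```bash
mkdir -p pics
cat > h.py <<'E'
from rig import *
import numpy as np, cv2
def cam(n):
    c=camera(n); return c
def world(c,u,v,z=None):
    """pixel->world: via depth, or on plane z"""
    K=c["camera_matrix"];E=c["extrinsics"];R=E[:3,:3];t=E[:3,3]
    d=np.array([(u-K[0,2])/K[0,0],-(v-K[1,2])/K[1,1],-1.])
    o=-R.T@t; w=R.T@d
    s=c["range_z"][int(round(v)),int(round(u))] if z is None else (z-o[2])/w[2]
    return o+s*w
def cloud(c):
    K=c["camera_matrix"];E=c["extrinsics"];v,u=np.mgrid[:480,:640]
    d=np.stack([(u-K[0,2])/K[0,0],-(v-K[1,2])/K[1,1],-np.ones(u.shape)],-1)*c["range_z"][...,None]
    return (d-E[:3,3])@E[:3,:3]
def proj(c,p):
    q=c["extrinsics"][:3,:3]@np.array(p)+c["extrinsics"][:3,3]
    K=c["camera_matrix"]; return K[0,0]*q[0]/-q[2]+K[0,2], K[1,1]*-q[1]/-q[2]+K[1,2]
E
python3 - <<'E'
from h import *
print(get_obs())
for n in("scene","side"):
    c=cam(n); cv2.imwrite(f"pics/{n}0.png",c["pixels"]); np.savez(f"{n}0.npz",**c)
    print(n,c["camera_matrix"].tolist(),c["extrinsics"].round(3).tolist())
E
```

```text
{'time': 0.0, 'q': array([ 9.80466688e-01,  5.28414912e-01,  1.43387614e+00, -2.71224099e-07,
        1.18137132e+00, -1.78476920e-01]), 'joint_velocities': array([-2.01174775e-05, -7.97304322e-04,  2.90706286e-04, -1.39144065e-03,
       -2.12261536e-04,  1.53569208e-03]), 'joint_torque': array([ 1.99572187e-04, -4.40040386e+01, -1.76594871e+01,  6.33476302e-02,
        5.82048751e-02, -1.75058817e-04]), 'position': array([0.24996094, 0.57247008, 0.40381104]), 'tool_rot': array([ 2.04473875e-01,  9.78871475e-01, -9.59385815e-04, -3.87962655e-04]), 'ft_force': array([-1.12521812,  0.01398025,  0.73714213]), 'moment': array([-0.04223891,  0.00717441,  0.00150786]), 'grip_force': 0.0, 'grip_width': 0.08691007209182738}
scene [[502.016279922697, 0.0, 328.39669893165905], [0.0, 502.016279922697, 248.825367970597], [0.0, 0.0, 1.0]] [[0.841, -0.541, -0.02, -0.491], [0.369, 0.546, 0.752, -0.25], [-0.396, -0.64, 0.659, -1.036], [0.0, 0.0, 0.0, 1.0]]
side [[567.1946254906344, 0.0, 316.9521748102572], [0.0, 567.1946254906344, 250.4566770850557], [0.0, 0.0, 1.0]] [[-0.999, 0.032, 0.012, 0.565], [-0.011, -0.619, 0.785, -0.033], [0.032, 0.785, 0.619, -1.386], [0.0, 0.0, 0.0, 1.0]]
```

View pics/scene0.png

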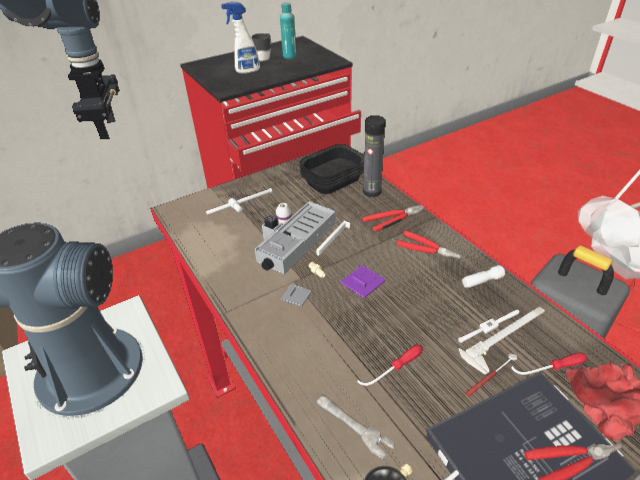

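View pics/side0.png

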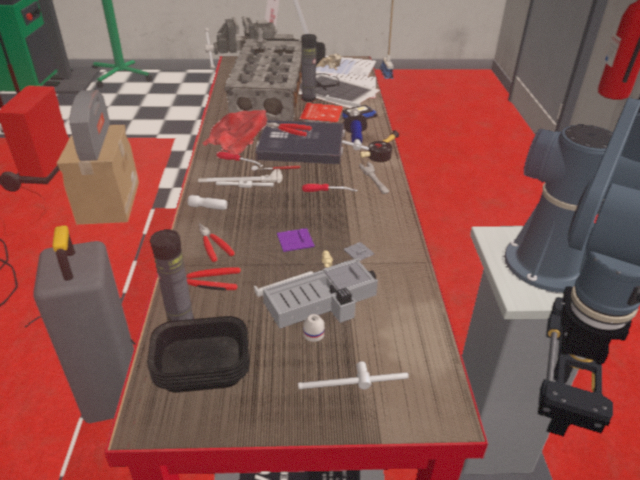

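The scene view shows the grey box with its gland at (268,263) and its far end at (325,215). There are three things like the cover: the one in the box at about (283,240), a purple plate at (362,280), which is excluded, and a small loose grey plate at (296,295). The one in the box fits, being the larger non-purple one. I'll confirm it in an enlarged crop.

Run:
```python
from h import *
a=dict(np.load("scene0.npz"));b=dict(np.load("side0.npz"))
A=cv2.resize(a["pixels"][190:315,240:400],None,fx=4,fy=4,interpolation=cv2.INTER_CUBIC)[:,:400]
B=cv2.resize(b["pixels"][235:360,250:350+35],None,fx=4,fy=4,interpolation=cv2.INTER_CUBIC)
B=cv2.resize(b["pixels"][235:360,290:390],None,fx=4,fy=4,interpolation=cv2.INTER_CUBIC)
cv2.imwrite("pics/crop0.png",np.hstack([A,B]))
for n,c in(("scene",a),("side",b)):
    P=cloud(c); m=(P[...,2]>.02)&(P[...,2]<.08)&(c["range_z"]>0)
    hsv=cv2.cvtColor(c["pixels"],cv2.COLOR_BGR2HSV)
    k,l,s,ce=cv2.connectedComponentsWithStats(m.astype(np.uint8))
    for i in range(1,k):
        if s[i,4]>300: 
            q=P[l==i]; print(n,s[i],q.mean(0).round(3),q.min(0).round(3),q.max(0).round(3))
    # top-edge rect of box
    for z0,z1 in((.039,.05),(.05,.075)):
        q=P[(P[...,2]>z0)&(P[...,2]<z1)&(P[...,0]>.3)&(P[...,0]<.8)&(P[...,1]>.1)&(P[...,1]<.6)]
        if len(q)>20: print(z0,len(q),cv2.minAreaRect((q[:,:2]*1000).astype(np.float32)))
    dark=(hsv[...,2]<50)&(P[...,2]>.045)&(P[...,2]<.08)&(P[...,0]>.3)&(P[...,0]<.8)&(P[...,1]>.1)&(P[...,1]<.6)
    q=P[dark]; v,u=np.nonzero(dark)
    if len(q): print("dark",len(q),np.median(q,0).round(4),u.mean(),v.mean(), q.max(0))
```

```text
scene [ 102    0  353  102 8961] [1.077 1.263 0.043] [0.397 0.973 0.02 ] [2.371 1.47  0.08 ]
scene [   0   75   78   32 1173] [0.142 1.441 0.049] [0.002 1.42  0.02 ] [0.288 1.459 0.08 ]
scene [ 300  144   83   48 2440] [0.805 0.295 0.049] [0.703 0.159 0.02 ] [0.895 0.392 0.08 ]
scene [ 255  201   81   67 2875] [0.545 0.11  0.038] [0.43  0.023 0.02 ] [0.688 0.204 0.069]
scene [463 265  42  19 333] [ 0.855 -0.264  0.026] [ 0.802 -0.285  0.02 ] [ 0.907 -0.24   0.034]
scene [  40  331   91   75 1995] [ 0.003 -0.058  0.05 ] [-0.074 -0.074  0.02 ] [0.074 0.009 0.08 ]
scene [ 571  362   69   45 1620] [ 0.812 -0.604  0.045] [ 0.716 -0.657  0.02 ] [ 0.912 -0.55   0.08 ]
scene [  426   371   214   109 14646] [ 0.613 -0.601  0.034] [ 0.443 -0.738  0.02 ] [ 0.778 -0.489  0.08 ]
scene [364 463  48  17 532] [ 0.37  -0.516  0.033] [ 0.329 -0.542  0.02 ] [ 0.412 -0.497  0.043]
0.039 851 ((646.50048828125, 197.8977508544922), (449.21246337890625, 162.31410217285156), 39.02880859375)
0.05 607 ((618.13525390625, 248.5166015625), (430.2860107421875, 147.84095764160156), 21.495864868164062)
dark 441 [0.7
[... 567 characters left out ...]
3  0.043]
side [ 514  225   72   54 1637] [0.031 0.04  0.05 ] [-0.053 -0.068  0.02 ] [0.077 0.077 0.08 ]
side [ 261  258  116   65 4074] [0.561 0.127 0.038] [0.434 0.025 0.02 ] [0.694 0.205 0.071]
side [ 147  297  102   92 6852] [0.807 0.302 0.049] [0.707 0.182 0.022] [0.898 0.386 0.08 ]
side [303 314  21  22 350] [0.581 0.231 0.038] [0.56  0.206 0.02 ] [0.602 0.245 0.054]
0.039 1425 ((651.320068359375, 200.99891662597656), (453.1537780761719, 165.0829315185547), 39.26934051513672)
0.05 1484 ((649.0137939453125, 268.79461669921875), (353.791259765625, 148.9662628173828), 17.438690185546875)
dark 763 [0.7503 0.277  0.0582] 225.1834862385321 346.0629095674967 [0.79984334 0.37960272 0.07100548]
```

View pics/crop0.png

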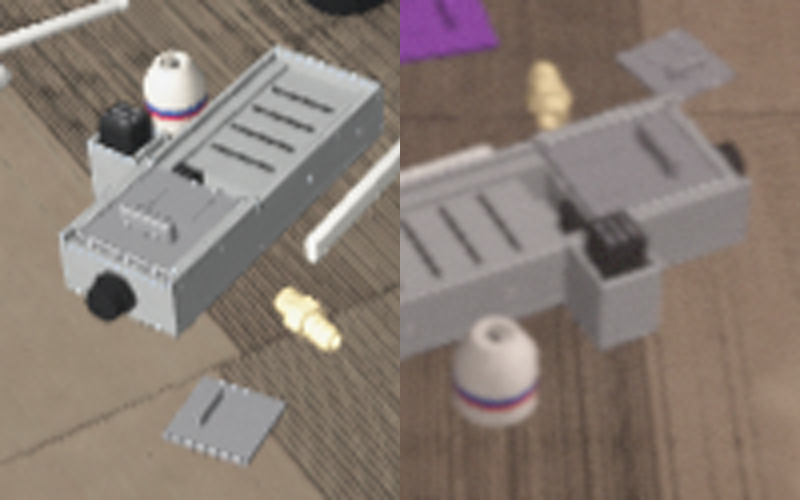

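The crop confirms the meant cover in the box: its rib is at crop (148,222), the black tab at (124,128), and the white chuck stands close by the tab. The small grey plate is loose on the bench. Next I fit the box pose.

Run:
```python
from h import *
Q=[];T=[]
for n in("scene","side"):
    c=dict(np.load(n+"0.npz"));P=cloud(c);hsv=cv2.cvtColor(c["pixels"],cv2.COLOR_BGR2HSV)
    r=(P[...,0]>.41)&(P[...,0]<.71)&(P[...,1]>.01)&(P[...,1]<.26)
    m=r&(P[...,2]>.02)&(P[...,2]<.08)
    k,l,s,ce=cv2.connectedComponentsWithStats(m.astype(np.uint8))
    i=1+np.argmax(s[1:,4]); m=(l==i)
    g=m&(hsv[...,1]<60)&(hsv[...,2]>70)
    q=P[g]; Q.append(q)
    print(n,"box",cv2.minAreaRect((q[:,:2]*1000).astype(np.float32)))
    d=m&(hsv[...,2]<75)&(P[...,2]>.055); t=P[d]; v,u=np.nonzero(d)
    tt=t[t[:,2]>.061]; print(" tab",len(t),len(tt),tt.mean(0).round(4),tt.min(0).round(3),tt.max(0).round(3),u.mean(),v.mean())
    # gland
    d=m&(hsv[...,2]<75)&(P[...,2]<.04); 
    print(" low dark",d.sum())
q=np.vstack(Q);q=q[(q[:,2]>.034)&(q[:,2]<.049)]
# long straight direction: hist of inlier edges via rect of z>.04 points (rims)
hull=cv2.convexHull((q[:,:2]*1000).astype(np.float32))[:,0]
e=np.roll(hull,-1,0)-hull;L=np.hypot(*e.T)
for j in np.argsort(-L)[:5]: print(hull[j].round(1),(hull[j]+e[j]).round(1),L[j].round(1),np.degrees(np.arctan2(e[j,1],e[j,0])).round(1))
np.save("box.npy",q)
```

```text
scene box ((545.219482421875, 129.2144012451172), (260.5882263183594, 132.03341674804688), 24.28662109375)
 tab 61 34 [0.5085 0.1584 0.065 ] [0.497 0.148 0.061] [0.525 0.174 0.069] 270.72131147540983 221.55737704918033
 low dark 80
side box ((556.8724975585938, 119.88702392578125), (263.0113525390625, 153.06703186035156), 11.109160423278809)
 tab 77 52 [0.5178 0.1735 0.065 ] [0.502 0.161 0.061] [0.531 0.183 0.071] 342.61038961038963 296.5584415584416
 low dark 22
[544.3  53.7] [666.3 111. ] 134.7 25.1
[651.  204.9] [523.4 191.2] 128.4 -173.9
[489.  174.3] [433.3 102.6] 90.7 -127.9
[477.7  26.8] [544.3  53.7] 71.8 22.0
[436.9  66.1] [469.9  24.9] 52.8 -51.3
```

Run:
```python
from h import *
a=dict(np.load("scene0.npz"));b=dict(np.load("side0.npz"))
def s(x,y):return 240+(x+.5)/4-.5,190+(y+.5)/4-.5
def d(x,y):return 290+(x-400+.5)/4-.5,235+(y+.5)/4-.5
for nm,p,z in(("-x,+y",(63,233),.046),("-x,-y",(178,288),.046),("+x,+y",(280,48),.043),("+x,-y",(384,82),.043)):
    print("scene",nm,world(a,*s(*p),z).round(4))
for nm,p,z in(("-x,+y",(747,181),.046),("-x,-y",(680,97),.046)):
    print("side",nm,world(b,*d(*p),z).round(4))
# tab top: bright pad centres
print("tab scene",world(a,*s(124,113),.066).round(4)," side",world(b,*d(611,230),.066).round(4))
print("rib scene",world(a,*s(147,215),.056).round(4)," side",world(b,*d(657,140),.056).round(4))
```

```text
scene -x,+y [0.4361 0.104  0.046 ]
scene -x,-y [0.471  0.0199 0.046 ]
scene +x,+y [0.6504 0.1988 0.043 ]
scene +x,-y [0.6884 0.1254 0.043 ]
side -x,+y [0.4366 0.1033 0.046 ]
side -x,-y [0.4672 0.0287 0.046 ]
tab scene [0.5139 0.1666 0.066 ]  side [0.5173 0.1639 0.066 ]
rib scene [0.4827 0.0791 0.056 ]  side [0.4853 0.0789 0.056 ]
```

Box pose: origin (0.5205, 0.0955), yaw 24.1°. The predicted tab (0.5145, 0.164) and rib (0.4835, 0.079) match what I measured. I move above the tab with fingers shut and tool y along box y.

Emit:
move_arm(
  commands=[
    [[-0.3, -0.2, 0.04, 0, 0, -0.025], [-1.01, -0.67, 0.13, 0, 0, -0.083], [-2.03, -1.34, 0.25, 0, 0, -0.167], [-3.24, -2.14, 0.4, 0, 0, -0.266], [-4.46, -2.95, 0.55, 0, 0, -0.366], [-5.68, -3.75, 0.7, 0, 0, -0.466], [-6.9, -4.56, 0.85, 0, 0, -0.566], [-8.11, -5.36, 1.0, 0, 0, -0.666], [-9.13, -6.03, 1.13, 0, 0, -0.749], [-9.84, -6.5, 1.21, 0, 0, -0.808], [-10.14, -6.7, 1.25, 0, 0, -0.833], [-10.14, -6.7, 1.25, 0, 0, -0.833]],
  ],
  claw=1,
  squeeze=20,
)

```text
time: 1.6
position: [0.515, 0.1638, 0.3543]
tool_rot: [-0.208, 0.978, 0.0, -0.0]
ft_force: [0.0, 0.1, -0.7]
grip_width: 0.0004
grip_force: 0.0
```

```bash
cat >> h.py <<'E'
from scipy.spatial.transform import Rotation as Rn
O=np.array([.5205,.0955,0]);YAW=np.radians(24.1)
BR=Rn.from_euler('z',YAW).as_matrix()
def box(x,y,z): return O+BR@(np.array([x,y,z])/1000)
def go(tip):
    """rows units to bring fingertip to world point tip, tool down, from measured pose"""
    s=get_obs();R=Rn.from_quat(s["tool_rot"]).as_matrix()
    tgt=np.array(tip)+[0,0,.182]
    Rt=np.c_[-BR[:,0],BR[:,1],[0,0,-1]]
    if R[:,1]@BR[:,1]<0: Rt[:,:2]*=-1
    print("t",s["time"],"pos",s["position"].round(4),"F",s["ft_force"].round(2),"gw",s["grip_width"])
    print("shift",(R.T@(tgt-s["position"])/.04).round(3),"rot",Rn.from_matrix(R.T@Rt).as_rotvec().round(4))
    print("toolx",R[:,0].round(3),"z",R[:,2].round(4))
E
python3 - <<'E'
from h import *
go(box(23,65,100))
c=cam("wrist");s=get_obs();cv2.imwrite("pics/w1.png",c["pixels"]);np.savez("w1.npz",**c)
for p in((23,65,66),(-40,0,56),(-75,44,46),(-75,-44,46)): print(p,np.round(proj(c,box(*p))))
E
```

```text
t 1.6 pos [0.515  0.1638 0.3543] F [ 0.03  0.12 -0.68] gw 0.000404211714365503
shift [-0.004  0.01   1.807] rot [ 0.0003 -0.0008 -0.002 ]
toolx [-0.914 -0.406  0.001] z [-8.e-04 -0.e+00 -1.e+00]
(23, 65, 66) [318. 239.]
(-40, 0, 56) [232. 156.]
(-75, 44, 46) [290. 109.]
(-75, -44, 46) [175. 109.]
```

View pics/w1.png

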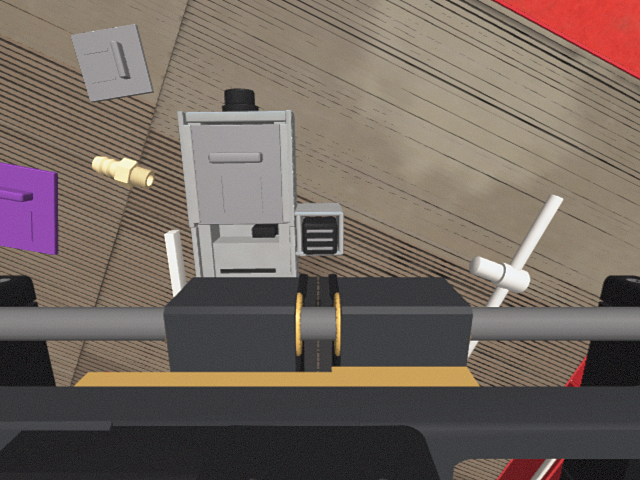

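The tab is at (320,236), predicted (318,239), and the rib at (235,157), predicted (232,156), so the pose is good to about 2 mm. Descending onto the tab.

Emit:
move_arm(
  commands=[
    [[0.02, 0.035, 0.6, 0, 0, 0], [0.02, 0.035, 1.4, 0, 0, 0], [0.02, 0.035, 2.1, 0, 0, 0], [0.02, 0.035, 2.45, 0, 0, 0], [0.02, 0.035, 2.55, 0, 0, 0], [0.02, 0.035, 2.6, 0, 0, 0], [0.02, 0.035, 2.65, 0, 0, 0], [0.02, 0.035, 2.7, 0, 0, 0], [0.02, 0.035, 2.75, 0, 0, 0], [0.02, 0.035, 2.8, 0, 0, 0], [0.02, 0.035, 2.85, 0, 0, 0], [0.02, 0.035, 2.85, 0, 0, 0]],
  ],
)

```text
time: 3.15
position: [0.5136, 0.1658, 0.2407]
tool_rot: [-0.209, 0.978, -0.0, 0.001]
ft_force: [1.0, 1.0, 3.8]
grip_width: 0.0004
grip_force: 1.8
```

Emit:
move_arm(
  commands=[
    [[0, 0, 0.03, 0, 0, 0], [0, 0, 0.05, 0, 0, 0], [0, 0, 0.07, 0, 0, 0], [0, 0, 0.08, 0, 0, 0], [0, 0, 0.08, 0, 0, 0]],
  ],
)

```text
time: 3.78
position: [0.5136, 0.1659, 0.2384]
tool_rot: [-0.209, 0.978, -0.0, 0.001]
ft_force: [-0.4, 1.4, 9.4]
grip_width: 0.0004
grip_force: 5.2
```

Emit:
move_arm(
  commands=[
    [[0, 0, 0.015, 0, 0, 0], [0, 0, 0.03, 0, 0, 0], [0, 0, 0.03, 0, 0, 0]],
  ],
)

```text
time: 4.15
position: [0.5135, 0.166, 0.2382]
tool_rot: [-0.209, 0.978, 0.0, 0.001]
ft_force: [-1.1, 1.3, 17.4]
grip_width: 0.0005
grip_force: 8.8
```

The tab is bottomed: force rose to 17 N with no more travel, and the tip is at 56 mm. Lift, then move behind the rib.

Emit:
move_arm(
  commands=[
    [[0, 0, -0.2, 0, 0, 0], [0, 0, -0.7, 0, 0, 0], [0, 0, -1.2, 0, 0, 0], [0.4, -0.3, -1.3, 0, 0, 0], [1.1, -0.9, -1.3, 0, 0, 0], [1.7, -1.4, -1.3, 0, 0, 0], [2.02, -1.62, -1.3, 0, 0, 0], [2.02, -1.62, -1.3, 0, 0, 0], [2.02, -1.62, -1.3, 0, 0, 0]],
  ],
)

```text
time: 5.28
position: [0.4663, 0.0738, 0.2882]
tool_rot: [-0.209, 0.978, 0.0, 0.0]
ft_force: [0.1, -0.3, -0.1]
grip_width: 0.0008
grip_force: 0.0
```

Run:
```python
from h import *
go(box(-59,1,48))
ims=[]
for n,(r0,r1,c0,c1) in(("scene",(190,290,240,340)),("side",(235,335,290,390))):
    c=cam(n);np.savez(n+"1.npz",**c); ims.append(cv2.resize(c["pixels"][r0:r1,c0:c1],None,fx=4,fy=4,interpolation=cv2.INTER_CUBIC))
    print(n,"tip",np.round(proj(c,get_obs()["position"]-[0,0,.182])))
cv2.imwrite("pics/c1.png",np.hstack(ims))
```

```text
t 5.275 pos [0.4663 0.0738 0.2882] F [ 0.07 -0.34 -0.1 ] gw 0.0008419415885233519
shift [ 0.018 -0.033  1.455] rot [0.     0.0004 0.0005]
toolx [-0.913 -0.409 -0.   ] z [ 4.e-04  2.e-04 -1.e+00]
scene tip [270. 231.]
side tip [363. 251.]
```

View pics/c1.png

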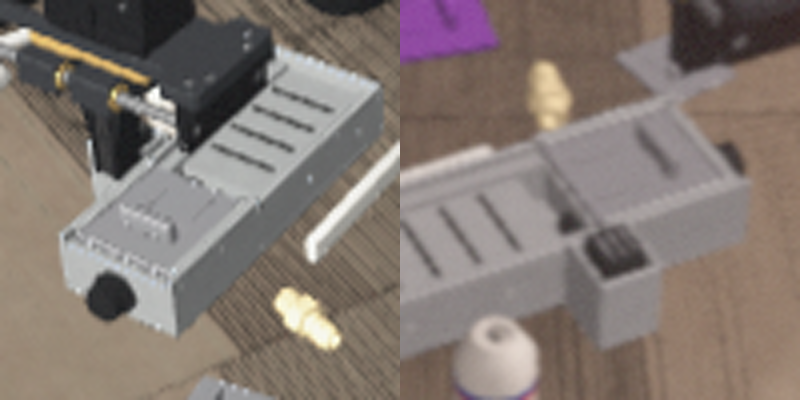

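The side view shows the tab at crop (613,250), now sunk almost to its socket, and the finger is ahead of the cover's rib as planned. Descending behind the rib.

Emit:
move_arm(
  commands=[
    [[0.02, 0, 0.3, 0, 0, 0], [0.02, 0, 0.8, 0, 0, 0], [0.02, 0, 1.2, 0, 0, 0], [0.02, 0, 1.38, 0, 0, 0], [0.02, 0, 1.45, 0, 0, 0], [0.02, 0, 1.5, 0, 0, 0], [0.02, 0, 1.5, 0, 0, 0]],
  ],
)

```text
time: 6.25
position: [0.4654, 0.0733, 0.2286]
tool_rot: [-0.209, 0.978, -0.0, 0.0]
ft_force: [0.0, 0.6, -0.4]
grip_width: 0.0003
grip_force: 0.0
```

Emit:
move_arm(
  commands=[
    [[-0.05, 0, 0, 0, 0, 0], [-0.1, 0, 0, 0, 0, 0], [-0.15, 0, 0, 0, 0, 0], [-0.2, 0, 0, 0, 0, 0], [-0.27, 0, 0, 0, 0, 0], [-0.35, 0, 0, 0, 0, 0], [-0.43, 0, 0, 0, 0, 0], [-0.51, 0, 0, 0, 0, 0], [-0.59, 0, 0, 0, 0, 0], [-0.67, 0, 0, 0, 0, 0], [-0.75, 0, 0, 0, 0, 0], [-0.83, 0, 0, 0, 0, 0]],
  ],
)

```text
time: 7.75
position: [0.4958, 0.0869, 0.2283]
tool_rot: [-0.209, 0.978, -0.0, 0.0]
ft_force: [-1.5, 0.1, -0.3]
grip_width: 0.0006
grip_force: 0.6
```

Emit:
move_arm(
  commands=[
    [[-0.08, 0, 0, 0, 0, 0], [-0.17, 0, 0, 0, 0, 0], [-0.27, 0, 0, 0, 0, 0], [-0.37, 0, 0, 0, 0, 0], [-0.47, 0, 0, 0, 0, 0], [-0.57, 0, 0, 0, 0, 0], [-0.67, 0, 0, 0, 0, 0], [-0.77, 0, 0, 0, 0, 0], [-0.87, 0, 0, 0, 0, 0], [-0.97, 0, 0, 0, 0, 0], [-1.07, 0, 0, 0, 0, 0], [-1.17, 0, 0, 0, 0, 0]],
  ],
)

```text
time: 9.25
position: [0.5385, 0.1061, 0.2283]
tool_rot: [-0.209, 0.978, 0.0, -0.0]
ft_force: [-1.6, 0.1, 1.2]
grip_width: 0.0005
grip_force: 0.7
```

Run:
```python
from h import *
s=get_obs();print("box tip mm",(BR.T@(s["position"]-O)*1000).round(1),s["ft_force"].round(2))
ims=[]
for n,(r0,r1,c0,c1) in(("scene",(190,290,240,340)),("side",(245,345,255,355))):
    c=cam(n);np.savez(n+"2.npz",**c); ims.append(cv2.resize(c["pixels"][r0:r1,c0:c1],None,fx=4,fy=4,interpolation=cv2.INTER_CUBIC))
cv2.imwrite("pics/c2.png",np.hstack(ims))
```

```text
box tip mm [ 20.7   2.3 228.3] [-1.63  0.09  1.21]
```

View pics/c2.png

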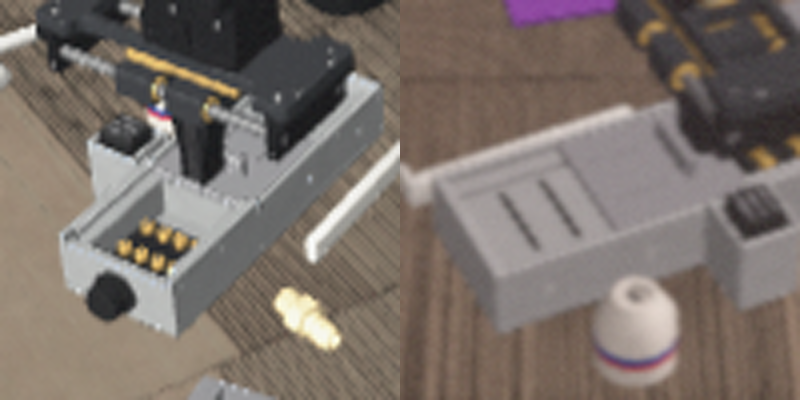

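The cover slides flat along the rails: the terminals show at crop (155,240) and the cover's front edge is at (586,191). Pushing on another 44 mm, then backing off slightly and lifting.

Emit:
move_arm(
  commands=[
    [[-0.1, 0, 0, 0, 0, 0], [-0.2, 0, 0, 0, 0, 0], [-0.3, 0, 0, 0, 0, 0], [-0.4, 0, 0, 0, 0, 0], [-0.5, 0, 0, 0, 0, 0], [-0.6, 0, 0, 0, 0, 0], [-0.7, 0, 0, 0, 0, 0], [-0.8, 0, 0, 0, 0, 0], [-0.9, 0, 0, 0, 0, 0], [-1.0, 0, 0, 0, 0, 0], [-1.06, 0, 0, 0, 0, 0], [-1.1, 0, 0, 0, 0, 0]],
  ],
)

```text
time: 10.85
position: [0.5785, 0.124, 0.2283]
tool_rot: [-0.209, 0.978, -0.0, -0.0]
ft_force: [-1.7, -0.8, 1.9]
grip_width: 0.0003
grip_force: 0.9
```

Emit:
move_arm(
  commands=[
    [[0, 0, 0, 0, 0, 0], [0.06, 0, 0, 0, 0, 0], [0.15, 0, 0, 0, 0, 0], [0.25, 0, -0.1, 0, 0, 0], [0.25, 0, -0.5, 0, 0, 0], [0.25, 0, -1.2, 0, 0, 0], [0.6, 0, -2.2, 0, 0, 0], [1.3, 0, -3.2, 0, 0, 0], [2.2, 0, -4.0, 0, 0, 0], [3.2, 0, -4.2, 0, 0, 0], [3.8, 0, -4.2, 0, 0, 0], [3.8, 0, -4.2, 0, 0, 0]],
  ],
)

```text
time: 12.35
position: [0.4383, 0.0616, 0.3975]
tool_rot: [-0.208, 0.978, -0.0, 0.001]
ft_force: [0.5, -0.1, 0.0]
grip_width: 0.0008
grip_force: 0.0
```

Run:
```python
from h import *
s=get_obs();print(s["time"],s["position"],s["ft_force"])
ims=[]
for n,(r0,r1,c0,c1) in(("scene",(190,290,240,340)),("side",(245,345,255,355))):
    c=cam(n);np.savez(n+"3.npz",**c); ims.append(cv2.resize(c["pixels"][r0:r1,c0:c1],None,fx=4,fy=4,interpolation=cv2.INTER_CUBIC))
    P=(cloud(c)-O)@BR*1000
    m=(abs(P[...,1]-2)<26)&(P[...,0]>20)&(P[...,0]<158)&(P[...,2]<70)
    r=P[m&(P[...,2]>48)]; print(n,"rib",len(r),r.mean(0) if len(r) else 0)
    for x in range(25,160,10):
        q=P[m&(abs(P[...,0]-x)<5)]; print(x,round(float(np.median(q[:,2])),1) if len(q) else None,end=" ")
    print()
cv2.imwrite("pics/c3.png",np.hstack(ims))
```

```text
12.35 [0.43834512 0.06162771 0.39753814] [ 0.54155492 -0.11701652  0.04201838]
scene rib 55 [77.27066193 -0.33819014 54.34015578]
25 31.2 35 29.1 45 32.2 55 36.6 65 42.1 75 47.3 85 44.8 95 42.9 105 42.3 115 42.0 125 42.2 135 41.6 145 33.6 155 33.7 
side rib 67 [83.1883548   2.87328432 54.54490343]
25 31.4 35 32.5 45 32.7 55 41.7 65 42.7 75 43.9 85 46.6 95 42.6 105 43.1 115 42.6 125 42.5 135 39.3 145 32.5 155 33.1
```

View pics/c3.png

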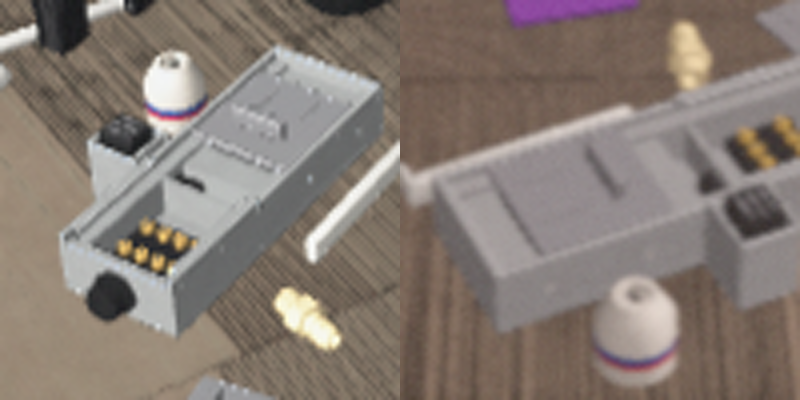

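The cover lies flat on the rest with its top at 42 mm. Its rib is at box x ≈ 80, so its centre is at about 95 mm, right at the target. The tab is in and the bystanders have not moved.

```bash
python3 -c "
from rig import *
print(hand_in())"
```

```text
the job is handed in; nothing more can be done
None
```

The job is handed in: the tab was pressed fully in, and the cover was pushed by its rib wholly onto the rest, where it lies flat within a few millimetres of centre; the arm was clear at about 12 s.

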